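Run the bar-grip nut onto the fixture stud

TASK

Pick up the bar-grip clamp nut and set it down over the stud that stands up through the strap of the fixture, turn it gently backward (anticlockwise from above) until you feel it drop into the thread start, then turn it forward (clockwise) and run it on until it is fully down and snug on the strap. Never force it: a nut turned forward before it has dropped only jams on the blunt thread ends, and it must not be pressed or wrenched hard. Let go and leave it tight, pressing on the strap by itself.

Things in the scene. Friction and masses are not known exactly. Their poses are not given: they have to be found in the camera images.
- wingnut: The clamp nut, plain steel, 0.3 kg, 90 mm tall, upright, open end down: flange 48 mm across, 4 mm high; round hub 42 mm across up to 64 mm, closed on top; above it an upright flat bar (the wings) 56 mm long, 10 mm thick. Bore 29 mm (20 mm from 30 mm up), three 4 mm pins as thread 9 mm up, tips on a 20 mm circle. Origin: centre of underside; z up its axis, x along the bar
- bar (a point): Grip point of the nut: on its axis, 77 mm above its underside; the bar reaches from 13 mm below this point (the hub's top) to 13 mm above it and is gripped across its 10 mm thickness from above. x along the bar. How the pins lie to the bar is not given
- fixture: The clamping fixture, fixed to the table: dark steel base plate 200 x 120 x 18 mm, a steel heel block, an aluminium casting and over them a flat strap, the stud rising through it. Origin: on the table under the stud's axis; x along the strap, z up
- stud_top (a point): Top of the upright steel stud, on its axis, 59 mm above the strap: a plain pilot 18 mm thick with a coned tip (cone 6 mm high, 9 mm at the top), below it a coarse right-hand thread 27 mm across with three blunt starts 120 degrees apart, lead 27 mm a turn (4.3 mm per rad). Which way the starts point differs each time and is not given
- landing (a point): On the stud's axis, at the height (15 mm over the strap) where the nut's underside comes to rest on the flat thread ends when set down; up to 5 mm higher on a stop's crest, lower if it meets a start at once. Turned clockwise from here it jams on a stop within 1.4 rad; turned anticlockwise by 0 to 1.8 rad it drops 9 mm by its own weight, if free to fall
- start (a point): On the stud's axis, 6 mm over the strap: height of the nut's underside (within 1.5 mm) when it has dropped into the thread start. Further back it soon meets a stop. From here about 1.3 to 1.6 rad clockwise lower it to the strap; some 0.3 to 0.6 rad more make it snug, the moment climbing gradually from little to a few tenths of a N m
- seat (a point): On the stud's axis at the strap's top, 60 mm above the table: where the nut's underside finally sits
- strap: The flat dark steel strap, 168 x 56 x 12 mm, fixed in the fixture, on which the nut's flange comes to bear. Origin: on the stud's axis at its top face
Mind the look-alikes: they are no part of the job. Leave any green or purple look-alike of the wingnut alone.

How it is judged:
On the way:
1. the nut, on the stud, has dropped into the thread start (underside 3 to 9 mm above the strap, within 4 mm of the stud's axis) (z of wingnut in the frame of seat between 0.003 and 0.009 m and horizontal distance between wingnut and seat below 0.004 m), for 0.1 s.
At the end, for the whole second after the job is handed in: The nut is on the stud (axes within 4 mm), its underside within 1.5 mm of the strap's top, tight: it presses on the strap with more than 6 N by itself, released and at rest (z of wingnut in the frame of seat below 0.0015 m and horizontal distance between wingnut and seat below 0.004 m and contact force between wingnut and strap above 6 N and angular speed of wingnut below 0.1 rad/s); the robot touches nothing.
It fails at once if the nut is forced: more than 120 N, all contacts added up, between it and the fixture (with its stud and strap) (contact force between wingnut and fixture above 120 N).
It also fails if it takes over 64 s, if anything falls off the work surface, if the arm or the gripper's body presses on something with over 40 N, if the wrist force passes 120 N, or if a joint passes its speed limit or range.

ROBOT

A 6-joint arm with a two-finger parallel gripper is mounted at the origin on the work surface. World frame = base frame: x ahead of the robot, y to its left, z up, the work surface at z = 0. Lengths are in m, angles in rad, forces in N, time in s.
With the tool pointing down it reaches from about 0.4 to 0.825 m from the base axis. Payload 7 kg.
Tool frame: the origin (TCP) lies midway between the tips of the shut fingers; the grasp point (between the pads) lies 19 mm behind it; z points along the fingers, y is the line along which they close (so a half turn about z gives the same grasp; the last joint's range is limited). The gripper opens to 88 mm and grips with 3 to 60 N. Pads are 19 mm wide; open, the fingers measure 130 mm over their backs; the gripper's body (78 mm by 193 mm) begins 47 mm behind the grasp point.
Start: joints at [1.428, 0.359, 0.012, 0, -1.224, -0.288], TCP at [0.282, 0.613, 0.227] pointing down, gripper open.
Joint ranges: [-3.07, 3.07], [-1.43, 2.12], [-1.02, 1.25], [-3.03, 1.67], [-3.05, -0], [-3.03, 3.03]. Speed limits (rad/s): [2.39, 2.39, 3.01, 3.14, 3.14, 3.14].

INTERFACE

Orientations are given as a unit quaternion [w, x, y, z].
In Python, from cell import arm gives the robot as it stands. The module is installed in compiled form; this text tells all that it offers.
- The arm moves only by the shell command python3 -m handwheel 'ROWS' [FORCE]. ROWS is rows parted by semicolons, their numbers by spaces, 1 to 8 of them, each of 7 numbers: a rotation vector rx, ry, rz in rad, then dx, dy, dz in m, then the opening from 0.0 (shut) to 1.0 (fully open); each row shifts and turns the commanded pose from where the row before left it, along the tool's axes as they then stand; what a row does not reach is not made up. A row lasts 1/12 s, in which the tool goes at most 0.0417 m and 0.125 rad, less where a joint would pass 70% of its speed; a pose out of reach is approached as far as the arm can. The fingers move at their own pace and stop on an object; FORCE is the grip in N (left out, the last holds). Time passes only in rows, so rows that do not move let the fingers close. It prints the time, the measured TCP pose, the force, the opening and the grip force at its end.
- arm.read_state(): the state, without advancing time (a new reading comes with each control period).
- arm.read_camera(name): name is "scene" or "top" or "wrist"; returns the picture (400x640x3 uint8, red, green, blue); there is no depth.
- arm.camera_params(name): a dict with "fx", "fy", "cx", "cy" (pixels), "T" (4x4, takes a point from camera to world coordinates); the wrist camera has in their place "T_tool_cam" (4x4, takes a point from camera to tool coordinates, whose origin is the TCP and whose axes are the flange's). Camera axes: x right, y down, z forward; pixel columns grow to the right and rows downward; lengths in m; the calibration is good to about 2 mm. A picture is of the moment at which its call begins: read the wrist's pose just before it. camera_params takes no time and is no camera call.
- arm.sign_off(): hands the job in; it is judged then, once.
The state is a dict: "clock": time; "joints": joint angles; "joint_vel": joint speeds; "effort": joint torques, N m; "ee_pos": TCP position; "ee_rot": TCP orientation; "wrist_force": force on the tool from outside, world axes, zero at the start; "moment": the same for the moment, N m; "opening": opening from 0.0 (shut) to 1.0 (fully open); "grip_force": force on a finger pad.
Only numpy, scipy, OpenCV 4.12 (cv2) and the standard library are available. Lean on these libraries where they do the work, as an engineer would, in place of code of your own. Each camera call takes 0.05 s, during which the arm holds its last target. There are 200 camera calls.

## Working session

There is one attempt and no reset: what is moved stays moved. The work goes in short steps, Python scripts to look and compute and a shell command to move; the robot and the scene stay as the last step left them, time stands still between calls to the robot, and variables do not carry over. Pictures are saved under pics/ and viewed, at most 10 in all, crops included, and the job is handed in when it is done.

```bash
mkdir -p pics; python3 - <<'E'
from cell import arm
import cv2,numpy as np
np.set_printoptions(precision=4,suppress=True)
for n in("top","scene"):
    im=arm.read_camera(n); cv2.imwrite(f"pics/{n}0.png",im[:,:,::-1]); print(n,arm.camera_params(n))
print(arm.camera_params("wrist")); print(arm.read_state())
E
```

```text
top {'fx': 380.92037996242135, 'fy': 380.92037996242135, 'cx': 318.5757105178198, 'cy': 200.4037370072077, 'T': array([[-0.0118, -0.9969,  0.0776,  0.5097],
       [-0.9991,  0.0148,  0.0394, -0.0669],
       [-0.0404, -0.0771, -0.9962,  0.8713],
       [ 0.    ,  0.    ,  0.    ,  1.    ]])}
scene {'fx': 519.1465122295879, 'fy': 519.1465122295879, 'cx': 312.3062451096811, 'cy': 198.02057648851624, 'T': array([[-0.4432,  0.6304, -0.6373,  1.1172],
       [ 0.8963,  0.2996, -0.327 ,  0.2388],
       [-0.0152, -0.7162, -0.6978,  0.6743],
       [ 0.    ,  0.    ,  0.    ,  1.    ]])}
{'fx': 358.2382058512836, 'fy': 358.2382058512836, 'cx': 325.6623493149296, 'cy': 202.27818348106607, 'T_tool_cam': array([[ 0.0002, -0.9576, -0.288 ,  0.0787],
       [ 1.    ,  0.0001,  0.0002, -0.0002],
       [-0.0002, -0.288 ,  0.9576, -0.1589],
       [ 0.    ,  0.    ,  0.    ,  1.    ]])}
{'clock': 0.1, 'joints': array([ 1.4281,  0.3593,  0.0112, -0.0003, -1.2241, -0.2881]), 'joint_vel': array([ 0.0022, -0.0013,  0.003 , -0.0002, -0.0003, -0.0005]), 'effort': array([ -0.0015, -58.4161,  29.3753,   7.0155,   0.0102,  -0.    ]), 'ee_pos': array([0.2817, 0.6129, 0.2257]), 'ee_rot': array([ 0.0007,  0.9769, -0.2138, -0.0001]), 'wrist_force': array([ 0.4121, -0.6476, -0.2012]), 'moment': array([ 0.0188,  0.0172, -0.0316]), 'grip_force': 0.0, 'opening': 1.002425224630261}
```

View pics/top0.png

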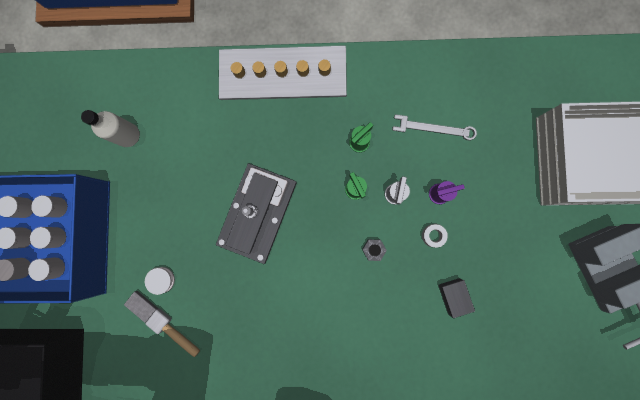

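View pics/scene0.png

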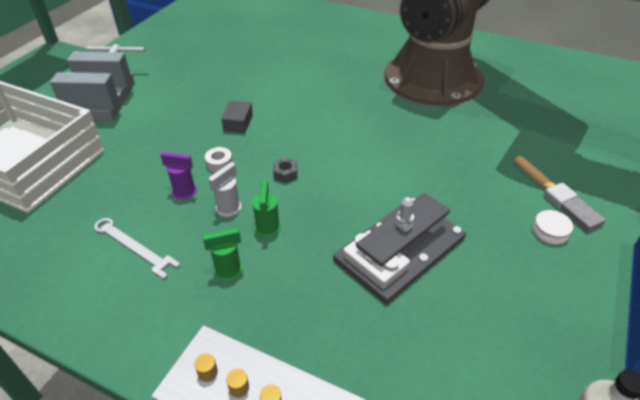

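Top view: the candidates are the steel/grey nut at (398,190), green nuts at (361,137) and (357,186), and a purple one at (445,191). In the scene view the steel one is at (226,190). Only the grey one is plain steel with a bar, so it fits. The stud is at about (250,211) in top and (407,205) in scene. I'll confirm with a crop.

```bash
python3 - <<'E'
import cv2,numpy as np
t=cv2.imread("pics/top0.png");s=cv2.imread("pics/scene0.png")
f=lambda a,u,v:cv2.resize(a[v-25:v+25,u-33:u+33],(396,300),interpolation=cv2.INTER_CUBIC)
cv2.imwrite("pics/crop.png",np.vstack([np.hstack([f(t,398,190),f(s,226,190)]),np.hstack([f(t,255,211),f(s,407,213)])]))
E
```

```text
(no output)
```

View pics/crop.png

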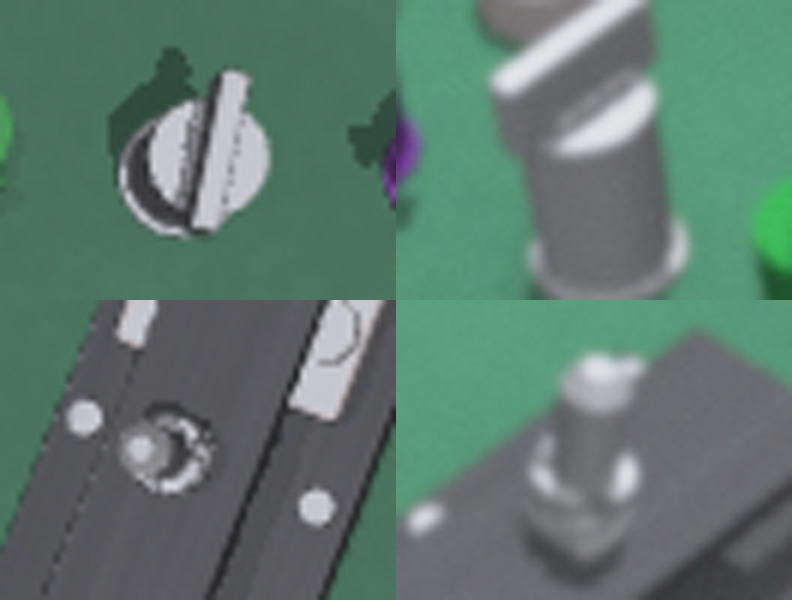

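Confirmed: the grey nut is plain steel. In the top view its bar's top face runs (404.5,177) to (398.3,203). The stud tip is at (245.5,210.5) in top and (407.5,198.8) in scene.

```bash
cat > h.py <<'E'
from cell import arm
import numpy as np, cv2
from scipy.spatial.transform import Rotation as R
np.set_printoptions(precision=4,suppress=True)
def camT(n,s=None):
    p=arm.camera_params(n)
    if n!="wrist": return p,p["T"]
    s=s or arm.read_state(); q=s["ee_rot"]; T=np.eye(4); T[:3,:3]=R.from_quat(np.roll(q,-1)).as_matrix(); T[:3,3]=s["ee_pos"]
    return p,T@p["T_tool_cam"]
def cast(n,u,v,z,s=None):
    p,T=camT(n,s); d=T[:3,:3]@[(u-p["cx"])/p["fx"],(v-p["cy"])/p["fy"],1]
    return T[:3,3]+d*(z-T[2,3])/d[2]
def totool(P,yang,s):
    """displacement in tool axes to P and turn about tool z so tool y lies along world angle yang"""
    M=R.from_quat(np.roll(s["ee_rot"],-1)).as_matrix()
    y=M.T@[np.cos(yang),np.sin(yang),0]; a=np.arctan2(-y[0],y[1]); a=(a+np.pi/2)%np.pi-np.pi/2
    return M.T@(np.array(P)-s["ee_pos"]),a
E
python3 - <<'E'
from h import *
a=cast("top",404.5,177,.09);b=cast("top",398.3,203,.09);print(a,b,(a+b)/2,np.linalg.norm(a-b))
ang=np.arctan2(*(a-b)[1::-1]);print("bar ang",ang)
print("flange scene/hub", cast("top",*(365+172/6,165+175/6),.004))
print("stud",cast("top",245.5,210.5,.119),cast("scene",407.5,198.8,.119))
print("thread ring",cast("top",222+170/6,186+150/6,.09))
s=arm.read_state();M=R.from_quat(np.roll(s["ee_rot"],-1)).as_matrix();print(M)
m=(a+b)/2; print(totool([m[0],m[1],.20],ang+np.pi/2,s))
E
```

```text
[ 0.6161 -0.2129  0.09  ] [ 0.5628 -0.1988  0.09  ] [ 0.5894 -0.2058  0.09  ] 0.055065670558733654
bar ang -0.25888943353368465
flange scene/hub [ 0.5889 -0.2034  0.004 ]
stud [0.5503 0.1089 0.119 ] [0.5492 0.1104 0.119 ]
thread ring [0.5507 0.1056 0.09  ]
[[ 0.9086 -0.4177 -0.0005]
 [-0.4177 -0.9086 -0.0014]
 [ 0.0001  0.0014 -1.    ]]
(array([0.6216, 0.6154, 0.0267]), np.float64(-0.1719911245961221))
```

Both views agree on the stud at about (0.550, 0.109). The nut is at about (0.589, −0.2055). The green and purple nuts stand close by, so I'll approach with the fingers half open.

```bash
Z='0 0 0 0.029 0.0286 0 0.5'
python3 -m handwheel '0 0 0 0.029 0.0286 0 0.5;0 0 0 0.029 0.0286 0 0.5;0 0 0 0.029 0.0286 0 0.5;0 0 0 0.029 0.0286 0 0.5;0 0 0 0.029 0.0286 0 0.5;0 0 0 0.029 0.0286 0 0.5;0 0 0 0.029 0.0286 0 0.5;0 0 0 0.029 0.0286 0 0.5'
python3 -m handwheel '0 0 0 0.029 0.0286 0 0.5;0 0 0 0.029 0.0286 0 0.5;0 0 0 0.029 0.0286 0 0.5;0 0 0 0.029 0.0286 0 0.5;0 0 0 0.029 0.0286 0 0.5;0 0 0 0.029 0.0286 0 0.5;0 0 0 0.029 0.0286 0 0.5;0 0 0 0.029 0.0286 0 0.5'
python3 -m handwheel '0 0 0 0.029 0.0286 0 0.5;0 0 0 0.029 0.0286 0 0.5;0 0 0 0.026 0.026 0 0.5;0 0 -0.086 0 0 0 0.5;0 0 -0.086 0 0 0 0.5;0 0 0 0 0 0 0.5'
python3 - <<'E'
from h import *
s=arm.read_state();im=arm.read_camera("wrist");cv2.imwrite("pics/w1.png",im[:,:,::-1]);print(s)
E
```

```text
clock: 0.77
ee_pos: [0.3972, 0.3064, 0.2264]
ee_rot: [0.0, 0.977, -0.214, -0.0]
wrist_force: [1.7, -0.1, 1.1]
opening: 0.508
grip_force: 0.0
clock: 1.43
ee_pos: [0.5125, 0.0017, 0.2266]
ee_rot: [-0.0, 0.977, -0.214, 0.0]
wrist_force: [1.1, 0.6, -0.2]
opening: 0.499
grip_force: 0.0
clock: 1.93
ee_pos: [0.5537, -0.1079, 0.2258]
ee_rot: [0.0, 0.992, -0.128, -0.001]
wrist_force: [0.0, 0.5, 0.2]
opening: 0.5
grip_force: 0.0
{'clock': 1.9333, 'joints': array([ 0.1543,  0.1785, -0.2366, -0.0002, -1.1571,  1.1596]), 'joint_vel': array([ 0.0251, -0.0137, -0.0041,  0.0014,  0.0009, -0.1602]), 'effort': array([ -0.6943, -42.8506,  28.7836,   6.7798,   0.0882,   1.5615]), 'ee_pos': array([ 0.5537, -0.1079,  0.2258]), 'ee_rot': array([ 0.0001,  0.9918, -0.1281, -0.0007]), 'wrist_force': array([0.0203, 0.497 , 0.2435]), 'moment': array([ 0.0434,  0.0629, -0.0249]), 'grip_force': 0.0, 'opening': 0.49976907277904153}
```

View pics/w1.png

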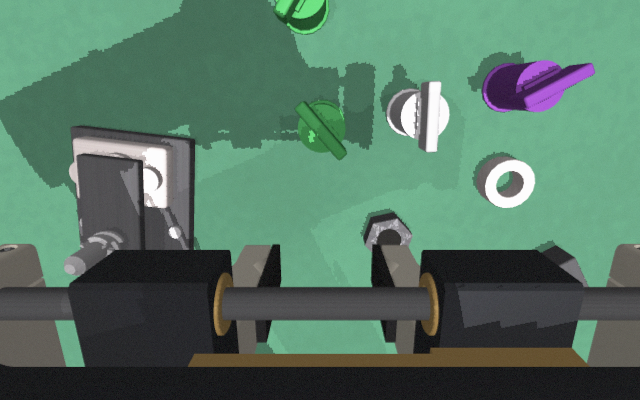

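The wrist view shows the nut at (420,113), with its bar's top face centred at (431,117) and its ends at (435,83) and (428,151). Green is at (322,127) and purple at (535,87).

```bash
python3 - <<'E'
from h import *
s=arm.read_state()
im=cv2.imread("pics/w1.png");m=cv2.inRange(im[70:165,424:445],(225,225,225),(255,255,255))
a=cast("wrist",435,83,.09,s);b=cast("wrist",428,151,.09,s);m=(a+b)/2
print(a,b,m,np.linalg.norm(a-b));ang=np.arctan2(*(a-b)[1::-1]);print(ang)
p=(m+[.5894,-.2058,.09])/2
for z in(.16,): print(totool([p[0],p[1],z],ang+np.pi/2,s))
E
```

```text
[ 0.6159 -0.2124  0.09  ] [ 0.5648 -0.1977  0.09  ] [ 0.5903 -0.205   0.09  ] 0.05320633512090745
-0.28116976514661246
(array([0.0603, 0.0854, 0.066 ]), np.float64(0.020106742050051807))
```

```bash
python3 -m handwheel '0 0 0.02 0.02 0.0285 0.02 0.5;0 0 0 0.02 0.0285 0.022 0.5;0 0 0 0.02 0.0285 0.022 0.5;0 0 0 0 0 0 0.5;0 0 0 0 0 0 0.5'
python3 - <<'E'
from h import *
s=arm.read_state()
im=arm.read_camera("wrist");cv2.imwrite("pics/w2.png",im[:,:,::-1])
print(s["ee_pos"],totool([.5899,-.2054,.068],-.27+np.pi/2,s),s["joints"])
E
```

```text
clock: 2.4
ee_pos: [0.5878, -0.2062, 0.1602]
ee_rot: [0.0, 0.99, -0.141, -0.002]
wrist_force: [0.5, -0.1, 1.1]
opening: 0.501
grip_force: 0.0
[ 0.5878 -0.2062  0.1602] (array([ 0.0021, -0.0015,  0.0922]), np.float64(-0.01335131308078541)) [-0.0245  0.3252 -0.1955 -0.0002 -1.0544  1.3121]
```

View pics/w2.png

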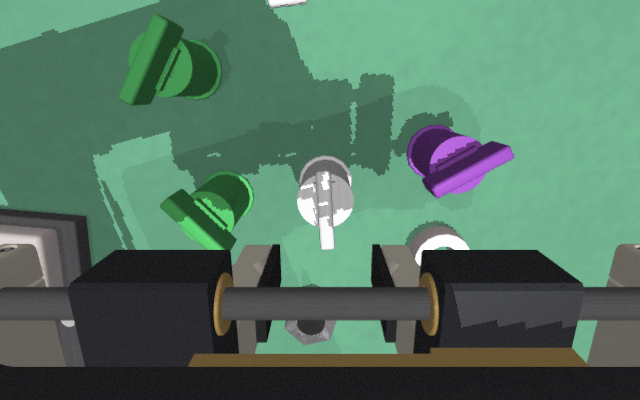

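The bar runs vertically near column 326, between the fingers and centred. No look-alike lies in their path, so I'm descending.

```bash
python3 -m handwheel '0 0 -0.01 0.002 -0.001 0.03 0.5;0 0 0 0 0 0.03 0.5;0 0 0 0 0 0.02 0.5;0 0 0 0 0 0.012 0.5;0 0 0 0 0 0 0.5;0 0 0 0 0 0 0.5' 25
python3 -m handwheel '0 0 0 0 0 0 0;0 0 0 0 0 0 0;0 0 0 0 0 0 0;0 0 0 0 0 0 0;0 0 0 0 0 0 0;0 0 0 0 0 0 0' 25
```

```text
clock: 2.95
ee_pos: [0.5916, -0.2043, 0.0716]
ee_rot: [0.0, 0.991, -0.134, 0.0]
wrist_force: [0.8, 0.0, 0.8]
opening: 0.503
grip_force: 0.0
clock: 3.45
ee_pos: [0.591, -0.2052, 0.0709]
ee_rot: [0.0, 0.991, -0.134, 0.0]
wrist_force: [-1.1, -0.5, -1.3]
opening: 0.113
grip_force: 25.1
```

```bash
python3 -m handwheel '0 0 0 0 0 0 0.3;0 0 0 0 0 0.004 0.3;0 0 0 0 0 0 0.3;0 0 0 0 0 0 0;0 0 0 0 0 0 0;0 0 0 0 0 0 0;0 0 0 0 0 0 0' 30
python3 - <<'E'
from h import *
s=arm.read_state();print(s["ee_pos"],s["wrist_force"])
E
python3 -m handwheel '0 0 0 0 0 -0.02 0;0 0 0 0 0 -0.04 0;0 0 0 0 0 -0.04 0;0 0 0 0 0 -0.02 0;0 0 0 0 0 0 0;0 0 0 0 0 0 0'
python3 - <<'E'
from h import *
s=arm.read_state();im=arm.read_camera("wrist");cv2.imwrite("pics/w3.png",im[:,:,::-1]);print(s)
print(totool([.55,.109,.24],0,s))
E
```

```text
clock: 4.03
ee_pos: [0.591, -0.205, 0.0665]
ee_rot: [0.0, 0.991, -0.134, -0.0]
wrist_force: [-0.0, -0.6, -1.1]
opening: 0.116
grip_force: 30.0
[ 0.591  -0.205   0.0665] [-0.0389 -0.5586 -1.0588]
clock: 4.53
ee_pos: [0.5913, -0.2048, 0.1876]
ee_rot: [-0.0, 0.991, -0.134, 0.001]
wrist_force: [-0.1, -0.1, -4.1]
opening: 0.115
grip_force: 30.0
{'clock': 4.5333, 'joints': array([-0.0222,  0.304 , -0.1591, -0.0006, -1.1054,  1.3242]), 'joint_vel': array([-0.0005,  0.0374, -0.0484, -0.0136,  0.0103, -0.0002]), 'effort': array([ -0.0059, -57.2712,  31.3153,   7.7023,  -0.0088,  -0.0006]), 'ee_pos': array([ 0.5913, -0.2048,  0.1876]), 'ee_rot': array([-0.0004,  0.991 , -0.1341,  0.0011]), 'wrist_force': array([-0.0813, -0.0927, -4.0716]), 'moment': array([0.0231, 0.0936, 0.0073]), 'grip_force': 29.998742938041687, 'opening': 0.11479237239873735}
(array([-0.1231, -0.2916, -0.0524]), np.float64(1.3017345155131594))
```

View pics/w3.png

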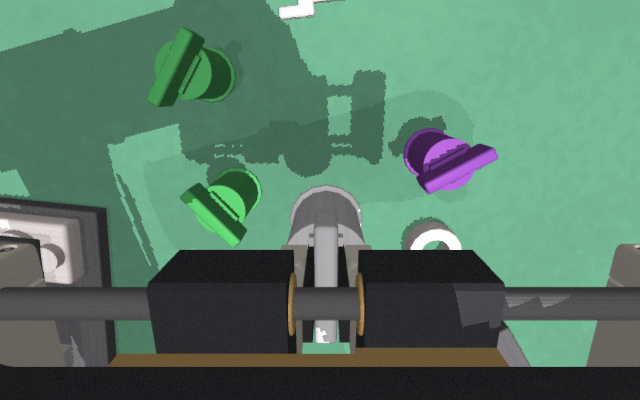

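The nut is held, and its weight shows in the force. In the picture its flange arc peaks at (326,186). I'll move up to short of the stud so the wrist camera can see it.

```bash
python3 -m handwheel '0 0 0 0 0 -0.03 0;0 0 0 0 0 -0.022 0;0 0 0 -0.022 -0.032 0 0;0 0 0 -0.022 -0.032 0 0;0 0 0 -0.022 -0.032 0 0;0 0 0 -0.022 -0.032 0 0;0 0 0 -0.022 -0.032 0 0;0 0 0 -0.022 -0.032 0 0'
python3 -m handwheel '0 0 0 -0.022 -0.032 0 0;0 0 0 -0.022 -0.032 0 0;0 0 0 -0.022 -0.034 0 0;0 0 0 0 0 0 0;0 0 0 0 0 0 0;0 0 0 0 0 0 0'
python3 - <<'E'
from h import *
s=arm.read_state();im=arm.read_camera("wrist");cv2.imwrite("pics/w4.png",im[:,:,::-1]);np.save("w4.npy",np.r_[s["ee_pos"],s["ee_rot"]]);print(s["ee_pos"],s["joints"])
p=arm.camera_params("wrist");T=p["T_tool_cam"]
def tc(u,v,z):
    d=T[:3,:3]@[(u-p["cx"])/p["fx"],(v-p["cy"])/p["fy"],1];return T[:3,3]+d*(z-T[2,3])/d[2]
print("flange edge top/bottom plane",tc(326,186,.0625),tc(326,186,.0665),"bar near end",tc(326,343,-.0235))
print("flange l/r",tc(290,215,.0625),tc(363,215,.0625))
E
```

```text
clock: 5.25
ee_pos: [0.5127, 0.0164, 0.2364]
ee_rot: [0.001, 0.991, -0.134, -0.002]
wrist_force: [1.2, 1.4, -3.3]
opening: 0.11
grip_force: 30.0
clock: 5.75
ee_pos: [0.4762, 0.1271, 0.237]
ee_rot: [0.001, 0.991, -0.133, -0.001]
wrist_force: [0.4, -0.3, -2.9]
opening: 0.112
grip_force: 30.0
[0.4762 0.1271 0.237 ] [ 0.6602  0.0498 -0.3595 -0.0004 -1.1645  0.6431]
flange edge top/bottom plane [0.023  0.0002 0.0625] [0.0219 0.0002 0.0665] bar near end [-0.0278  0.0001 -0.0235]
flange l/r [ 0.0035 -0.0233  0.0625] [0.0035 0.0243 0.0625]
```

View pics/w4.png

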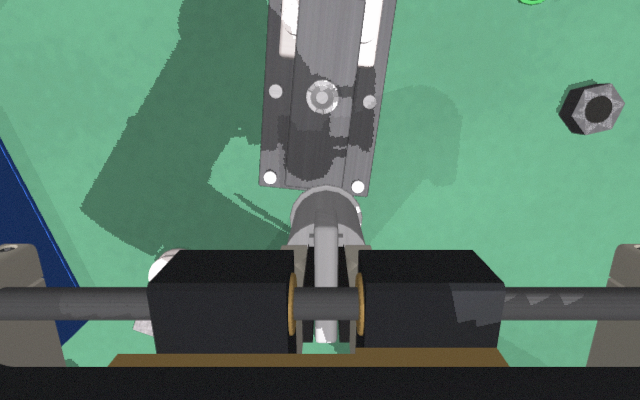

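The nut is centred in the grip to within about 1 mm. The stud tip shows at (322,98), seen almost straight along its axis.

```bash
python3 - <<'E'
from h import *
s=arm.read_state();w=np.load("w4.npy");s0=dict(ee_pos=w[:3],ee_rot=w[3:])
im=cv2.imread("pics/w4.png");c=im[70:125,295:350]
g=cv2.medianBlur(cv2.cvtColor(cv2.resize(c,None,fx=8,fy=8,interpolation=cv2.INTER_CUBIC),cv2.COLOR_BGR2GRAY),9)
h=cv2.HoughCircles(g,cv2.HOUGH_GRADIENT,1.5,10,param1=80,param2=30,minRadius=25,maxRadius=160)
if h is not None:
    for x,y,r in h[0][:6]: print("circ",295+x/8-.44,70+y/8-.44,r/8)
for z in(.119,.1,.08):print(cast("wrist",322,98,z,s0))
q=cast("wrist",322,98,.119,s0)
print("est",q,totool([q[0],q[1],.2],0,s))
cv2.imwrite("pics/c4.png",cv2.resize(c,(550,550),interpolation=cv2.INTER_CUBIC))
E
```

```text
circ 322.21625 96.46625 16.64375
circ 324.46625 96.09125 18.724998
circ 322.77875 97.96625 15.3125
circ 321.27875 95.34125 15.424999
circ 323.34125 99.27875 14.0375
circ 323.34125 95.34125 17.9375
[0.5502 0.1094 0.119 ]
[0.55   0.1096 0.1   ]
[0.5498 0.1098 0.08  ]
est [0.5502 0.1094 0.119 ] (array([ 0.0756, -0.0031,  0.0371]), np.float64(1.3019103038876931))
```

View pics/c4.png

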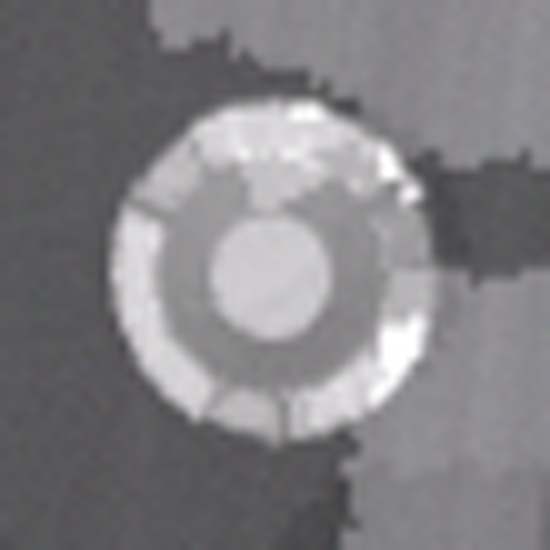

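```bash
python3 -m handwheel '0 0 0 0.03 -0.001 0.014 0;0 0 0 0.03 -0.001 0.014 0;0 0 0 0.016 -0.001 0.014 0;0 0 0 0 0 0 0;0 0 0 0 0 0 0;0 0 0 0 0 0 0'
python3 - <<'E'
from h import *
s=arm.read_state();print(s["wrist_force"],s["moment"],s["joints"],totool([.55,.1093,.165],0,s))
E
```

```text
clock: 6.3
ee_pos: [0.551, 0.1085, 0.1961]
ee_rot: [0.0, 0.991, -0.135, -0.001]
wrist_force: [0.0, -0.1, -2.8]
opening: 0.112
grip_force: 30.0
[ 0.0048 -0.092  -2.7952] [-0.0231  0.0514 -0.0504] [ 0.543   0.1966 -0.2849  0.     -1.0908  0.7568] (array([-0.0012, -0.0005,  0.0311]), np.float64(1.2997946002421368))
```

```bash
python3 -m handwheel '0 0 0 -0.0007 -0.0005 0.008 0;0 0 0 0 0 0.008 0;0 0 0 0 0 0.006 0;0 0 0 0 0 0.004 0;0 0 0 0 0 0.004 0;0 0 0 0 0 0 0'
python3 - <<'E'
from h import *
s=arm.read_state();print(s["wrist_force"],s["moment"])
E
python3 -m handwheel '0 0 0 0 0 0.004 0;0 0 0 0 0 0.004 0;0 0 0 0 0 0.004 0;0 0 0 0 0 0 0'
python3 - <<'E'
from h import *
s=arm.read_state();print(s["wrist_force"],s["moment"])
E
```

```text
clock: 6.8
ee_pos: [0.5501, 0.1105, 0.1656]
ee_rot: [0.0, 0.991, -0.134, -0.001]
wrist_force: [0.0, 1.2, -3.5]
opening: 0.111
grip_force: 30.0
[ 0.0003  1.1983 -3.5163] [-0.0518  0.021  -0.0304]
clock: 7.13
ee_pos: [0.5501, 0.1104, 0.1536]
ee_rot: [0.0, 0.991, -0.134, -0.001]
wrist_force: [-0.7, 0.6, -3.6]
opening: 0.116
grip_force: 30.0
[-0.7498  0.6072 -3.5978] [-0.0407  0.0851 -0.0087]
```

```bash
python3 -m handwheel '0 0 0 0 0 0.003 0;0 0 0 0 0 0.002 0;0 0 0 0 0 0.002 0;0 0 0 0 0 0 0'
python3 -m handwheel '0 0 0 0 0 0.001 0;0 0 0 0 0 0.001 0;0 0 0 0 0 0.001 0;0 0 0 0 0 0 0'
```

```text
clock: 7.47
ee_pos: [0.5505, 0.1104, 0.1471]
ee_rot: [0.0, 0.991, -0.134, -0.0]
wrist_force: [0.0, -0.3, -2.5]
opening: 0.113
grip_force: 30.0
clock: 7.8
ee_pos: [0.551, 0.1106, 0.1452]
ee_rot: [-0.0, 0.991, -0.134, 0.0]
wrist_force: [-0.9, -0.8, 2.1]
opening: 0.111
grip_force: 30.0
```

```bash
cat > r.py <<'E'
from h import *
s=arm.read_state();print("F",s["wrist_force"],"M",s["moment"],"z",s["ee_pos"][2]-.0665-.06,"j6",s["joints"][5])
E
python3 -m handwheel '0 0 -0.1 0 0 0 0;0 0 -0.1 0 0 0 0;0 0 0 0 0 0 0' 15; python3 r.py
python3 -m handwheel '0 0 -0.1 0 0 0.0007 0;0 0 -0.1 0 0 0.0007 0;0 0 0 0 0 0 0'; python3 r.py
python3 -m handwheel '0 0 -0.1 0 0 0.0007 0;0 0 -0.1 0 0 0.0007 0;0 0 0 0 0 0 0'; python3 r.py
```

```text
clock: 8.05
ee_pos: [0.5505, 0.1101, 0.145]
ee_rot: [0.0, 0.999, -0.032, -0.0]
wrist_force: [-2.9, -1.8, 3.4]
opening: 0.117
grip_force: 15.0
F [-2.8838 -1.7842  3.3888] M [-0.889   0.834  -0.0222] z 0.018544096666266024 j6 0.9598027399477087
clock: 8.3
ee_pos: [0.5513, 0.1108, 0.1434]
ee_rot: [-0.0, 0.998, 0.066, 0.001]
wrist_force: [1.8, -1.2, -2.1]
opening: 0.118
grip_force: 15.0
F [ 1.8015 -1.1587 -2.1109] M [-0.5101 -0.9224  0.1157] z 0.016914066543937956 j6 1.1567194572240882
clock: 8.55
ee_pos: [0.5509, 0.1106, 0.1416]
ee_rot: [0.0, 0.986, 0.164, 0.0]
wrist_force: [1.5, -0.6, -2.6]
opening: 0.113
grip_force: 15.0
F [ 1.5358 -0.5502 -2.5941] M [-0.3056 -0.6763 -0.0128] z 0.015116239839835899 j6 1.354460499169372
```

```bash
python3 -m handwheel '0 0 0 0 0 0.001 0;0 0 0 0 0 0.001 0;0 0 0 0 0 0 0'; python3 r.py
python3 -m handwheel '0 0 -0.1 0 0 0 0;0 0 -0.1 0 0 0 0;0 0 0 0 0 0 0'; python3 r.py
python3 -m handwheel '0 0 -0.1 0 0 0 0;0 0 -0.1 0 0 0 0;0 0 0 0 0 0 0'; python3 r.py
```

```text
clock: 8.8
ee_pos: [0.5514, 0.1107, 0.141]
ee_rot: [0.0, 0.987, 0.162, 0.001]
wrist_force: [-1.4, -1.6, 7.4]
opening: 0.11
grip_force: 15.0
F [-1.405  -1.5825  7.3727] M [-0.4817  0.5882  0.0265] z 0.0145444241689755 j6 1.3493725678874264
clock: 9.05
ee_pos: [0.5519, 0.1108, 0.1411]
ee_rot: [0.0, 0.965, 0.263, 0.001]
wrist_force: [-0.3, -0.8, 5.3]
opening: 0.113
grip_force: 15.0
F [-0.2968 -0.7813  5.2905] M [-0.4288 -0.1883  0.0601] z 0.014611443553526393 j6 1.5555907865581653
clock: 9.3
ee_pos: [0.5519, 0.111, 0.1411]
ee_rot: [0.0, 0.934, 0.358, 0.001]
wrist_force: [0.9, -0.7, 5.6]
opening: 0.111
grip_force: 15.0
F [ 0.892  -0.7427  5.5522] M [-0.232  -0.1491 -0.0014] z 0.014569310747154646 j6 1.7556510988412333
```

```bash
python3 -m handwheel '0 0 -0.1 0 0 0 0;0 0 -0.1 0 0 0 0;0 0 0 0 0 0 0'; python3 r.py
python3 -m handwheel '0 0 -0.1 0 0 0 0;0 0 -0.1 0 0 0 0;0 0 0 0 0 0 0'; python3 r.py
```

```text
clock: 9.55
ee_pos: [0.552, 0.1113, 0.141]
ee_rot: [0.0, 0.894, 0.449, 0.002]
wrist_force: [-0.0, 0.3, 6.4]
opening: 0.111
grip_force: 15.0
F [-0.0274  0.3356  6.4044] M [ 0.2364 -0.2263  0.0889] z 0.01453287640733239 j6 1.954970405037196
clock: 9.8
ee_pos: [0.5518, 0.1114, 0.141]
ee_rot: [0.0, 0.844, 0.536, 0.002]
wrist_force: [-0.4, 0.8, 8.0]
opening: 0.111
grip_force: 15.0
F [-0.4112  0.8071  7.9614] M [0.4982 0.1228 0.0873] z 0.014543676733846184 j6 2.154558757724637
```

```bash
python3 -m handwheel '0 0 -0.1 0 0 0 0;0 0 -0.1 0 0 0 0;0 0 0 0 0 0 0'; python3 r.py
python3 -m handwheel '0 0 -0.1 0 0 0 0;0 0 -0.1 0 0 0 0;0 0 0 0 0 0 0'; python3 r.py
```

```text
clock: 10.05
ee_pos: [0.5517, 0.1114, 0.1411]
ee_rot: [0.0, 0.787, 0.617, 0.001]
wrist_force: [-0.6, 1.7, 6.8]
opening: 0.114
grip_force: 15.0
F [-0.6294  1.7052  6.7572] M [0.5327 0.2369 0.0711] z 0.01456176853745178 j6 2.354521001894151
clock: 10.3
ee_pos: [0.5508, 0.111, 0.1401]
ee_rot: [-0.0, 0.721, 0.692, 0.0]
wrist_force: [-0.0, 1.1, 2.5]
opening: 0.114
grip_force: 15.0
F [-0.0143  1.081   2.4575] M [0.4329 0.021  0.1123] z 0.013577551855479514 j6 2.553840000380787
```

```bash
python3 -m handwheel '0 0 0 0 0 0.001 0;0 0 0 0 0 0.001 0;0 0 0 0 0 0 0'; python3 r.py
python3 -m handwheel '0 0 0 0 0 0.001 0;0 0 0 0 0 0.001 0;0 0 0 0 0 0 0'; python3 r.py
```

```text
clock: 10.55
ee_pos: [0.5516, 0.1108, 0.1395]
ee_rot: [0.001, 0.723, 0.69, 0.001]
wrist_force: [-2.3, 0.8, 12.8]
opening: 0.119
grip_force: 15.1
F [-2.337   0.8024 12.7566] M [0.092  1.0676 0.2229] z 0.01298874538002509 j6 2.5475068666577445
clock: 10.8
ee_pos: [0.552, 0.1107, 0.1381]
ee_rot: [0.001, 0.723, 0.691, 0.001]
wrist_force: [-1.9, -0.8, 14.7]
opening: 0.123
grip_force: 15.5
F [-1.893  -0.7681 14.7125] M [-0.378   1.0682  0.3237] z 0.011642211046062168 j6 2.547634289839307
```

```bash
python3 -m handwheel '0 0 0 0 0 -0.001 0;0 0 0 0 0 -0.001 0.18;0 0 0 0 0 -0.001 0.18;0 0 0 0 0 0 0.18;0 0 0 0 0 0 0.18'; python3 r.py
python3 - <<'E'
from h import *
im=arm.read_camera("wrist");im2=arm.read_camera("scene")
a=cv2.resize(im[150:400,220:430],(400,476));b=cv2.resize(im2[165:250,360:455],(400,358))
b=np.vstack([b,np.zeros((118,400,3),np.uint8)])
cv2.imwrite("pics/m1.png",np.hstack([a,b])[:,:,::-1])
E
```

```text
clock: 11.22
ee_pos: [0.5504, 0.1104, 0.1384]
ee_rot: [-0.0, 0.722, 0.692, -0.0]
wrist_force: [-0.1, 0.2, -0.5]
opening: 0.176
grip_force: 0.0
F [-0.135   0.1851 -0.5202] M [-0.0878 -0.1404  0.044 ] z 0.011873431285189695 j6 2.553166812844225
```

View pics/m1.png

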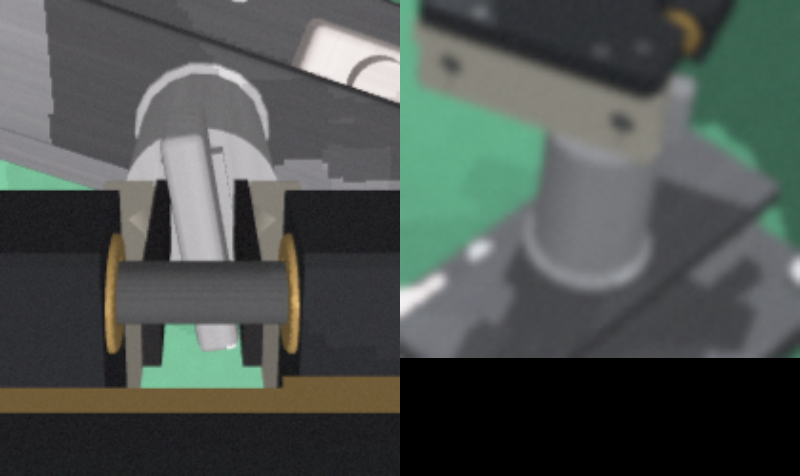

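```bash
python3 - <<'E'
from h import *
p,T=camT("scene");c=np.array([.55,.1095]);th=np.linspace(0,2*np.pi,180)
for z in(.002,.006,.010,.015):
    P=np.c_[c[0]+.024*np.cos(th),c[1]+.024*np.sin(th),np.full(180,.06+z),np.ones(180)]@np.linalg.inv(T).T
    v=p["fy"]*P[:,1]/P[:,2]+p["cy"];u=p["fx"]*P[:,0]/P[:,2]+p["cx"]
    print(z,v.max(),u[v.argmax()],u.min(),u.max())
E
```

```text
0.002 235.64586770060228 404.6609606669292 387.70069761102695 417.9758011407344
0.006 233.94165599683492 404.93979897918064 387.9160070045632 418.29470721250647
0.01 232.22567433141478 405.22056305936064 388.13276846791814 418.6157766165893
0.015 230.06395917994473 405.57425679533947 388.4057847433626 419.02018923563924
```

The flange edge in the scene view is at (405,234), which puts the underside at about 6 mm. The nut has dropped into the start, and its bar stands about 0.17 rad further back than the fingers. I'll align, regrip and run forward.

```bash
python3 -m handwheel '0 0 -0.1 0 0 0.002 0.18;0 0 -0.06 0 0 0.002 0.18;0 0 0 0 0 0.001 0.18;0 0 0 0 0 0 0;0 0 0 0 0 0 0;0 0 0 0 0 0 0' 12; python3 r.py
python3 -m handwheel '0 0 0.1 0 0 0.0004 0;0 0 0.1 0 0 0.0005 0;0 0 0 0 0 0 0'; python3 r.py
python3 -m handwheel '0 0 0.1 0 0 0.0004 0;0 0 0.1 0 0 0.0005 0;0 0 0 0 0 0 0'; python3 r.py
```

```text
clock: 11.82
ee_pos: [0.5506, 0.1105, 0.1336]
ee_rot: [-0.0, 0.664, 0.748, -0.0]
wrist_force: [0.9, 0.2, -1.9]
opening: 0.111
grip_force: 12.0
F [ 0.8639  0.1515 -1.9079] M [-0.1364 -0.3206  0.0134] z 0.007077438141871145 j6 2.7136517838495653
clock: 12.07
ee_pos: [0.5505, 0.1105, 0.1327]
ee_rot: [-0.0, 0.737, 0.676, -0.0]
wrist_force: [0.4, -0.5, -1.8]
opening: 0.111
grip_force: 12.0
F [ 0.4191 -0.4753 -1.8218] M [-0.1588 -0.1844 -0.0083] z 0.006166645280352434 j6 2.5097163606791266
clock: 12.32
ee_pos: [0.5505, 0.1105, 0.1318]
ee_rot: [-0.0, 0.799, 0.601, -0.0]
wrist_force: [0.2, 0.4, -1.7]
opening: 0.111
grip_force: 12.0
F [ 0.1697  0.3524 -1.6738] M [-0.2788 -0.2214 -0.032 ] z 0.005308151532337241 j6 2.3133090954678788
```

Free running; continuing.

```bash
python3 -m handwheel '0 0 0.1 0 0 0.0004 0;0 0 0.1 0 0 0.0005 0;0 0 0.1 0 0 0.0004 0;0 0 0 0 0 0 0'; python3 r.py
python3 -m handwheel '0 0 0.1 0 0 0.0004 0;0 0 0.1 0 0 0.0005 0;0 0 0.1 0 0 0.0004 0;0 0 0 0 0 0 0'; python3 r.py
```

```text
clock: 12.65
ee_pos: [0.5506, 0.1105, 0.1306]
ee_rot: [0.0, 0.88, 0.476, -0.0]
wrist_force: [0.3, -1.3, -1.9]
opening: 0.114
grip_force: 12.0
F [ 0.3392 -1.3303 -1.8716] M [-0.301 -0.221 -0.018] z 0.004094575011785312 j6 2.015683510217662
clock: 12.98
ee_pos: [0.5506, 0.1105, 0.1293]
ee_rot: [0.0, 0.941, 0.34, -0.0]
wrist_force: [0.6, 0.0, -1.1]
opening: 0.116
grip_force: 12.0
F [ 0.5806  0.0016 -1.1286] M [-0.2376 -0.1016  0.0084] z 0.0028303348842388665 j6 1.7173854279158651
```

```bash
python3 -m handwheel '0 0 0.1 0 0 0.0004 0;0 0 0.1 0 0 0.0005 0;0 0 0 0 0 0 0'; python3 r.py
python3 -m handwheel '0 0 0.1 0 0 0.0004 0;0 0 0 0 0 0 0'; python3 r.py
```

```text
clock: 13.23
ee_pos: [0.5506, 0.1105, 0.1284]
ee_rot: [0.0, 0.97, 0.245, -0.0]
wrist_force: [0.8, -0.3, -1.6]
opening: 0.113
grip_force: 12.0
F [ 0.7629 -0.2997 -1.6269] M [-0.1818 -0.114   0.0216] z 0.0019488039497919107 j6 1.5185369997176075
clock: 13.4
ee_pos: [0.5506, 0.1105, 0.1281]
ee_rot: [0.0, 0.981, 0.196, -0.0]
wrist_force: [-0.8, -0.4, -1.8]
opening: 0.115
grip_force: 12.0
F [-0.7999 -0.422  -1.8216] M [-0.1377 -0.0105  0.0088] z 0.0015639360242352407 j6 1.4193581128177848
```

```bash
python3 -m handwheel '0 0 0.1 0 0 0.0004 0;0 0 0 0 0 0 0' 25; python3 r.py
python3 -m handwheel '0 0 0.1 0 0 0.0004 0;0 0 0 0 0 0 0'; python3 r.py
python3 -m handwheel '0 0 0.1 0 0 0.0004 0;0 0 0 0 0 0 0'; python3 r.py
python3 -m handwheel '0 0 0.1 0 0 0.0002 0;0 0 0 0 0 0 0'; python3 r.py
```

```text
clock: 13.57
ee_pos: [0.5506, 0.1105, 0.1276]
ee_rot: [0.0, 0.989, 0.147, -0.0]
wrist_force: [0.9, 0.2, -1.6]
opening: 0.113
grip_force: 25.0
F [ 0.8906  0.1713 -1.5651] M [-0.1283 -0.0936 -0.0454] z 0.0011490818339881526 j6 1.319221743774239
clock: 13.73
ee_pos: [0.5506, 0.1105, 0.1273]
ee_rot: [0.0, 0.995, 0.097, -0.0]
wrist_force: [0.4, 0.2, -1.5]
opening: 0.113
grip_force: 25.0
F [ 0.384   0.2129 -1.5391] M [-0.1764 -0.1016 -0.0143] z 0.0007617017102383439 j6 1.2191296135235574
clock: 13.9
ee_pos: [0.551, 0.1106, 0.1271]
ee_rot: [-0.0, 0.999, 0.048, 0.0]
wrist_force: [0.1, -0.8, 0.6]
opening: 0.113
grip_force: 25.0
F [ 0.0555 -0.7505  0.5706] M [-0.29   -0.3442  0.0028] z 0.0006497264423306337 j6 1.1190827403060195
clock: 14.07
ee_pos: [0.5511, 0.1106, 0.1271]
ee_rot: [0.0, 1.0, -0.002, 0.0]
wrist_force: [0.7, -1.2, 1.6]
opening: 0.112
grip_force: 25.0
F [ 0.74   -1.1748  1.584 ] M [-0.4208 -0.3743 -0.0103] z 0.0006166502038455757 j6 1.0190418145349518
```

```bash
python3 -m handwheel '0 0 0.1 0 0 0 0;0 0 0 0 0 0 0' 30; python3 r.py
python3 -m handwheel '0 0 0.1 0 0 0 0;0 0 0 0 0 0 0'; python3 r.py
python3 -m handwheel '0 0 0.1 0 0 0 0;0 0 0 0 0 0 0'; python3 r.py
```

```text
clock: 14.23
ee_pos: [0.551, 0.1105, 0.1271]
ee_rot: [-0.0, 0.999, -0.052, 0.0]
wrist_force: [0.4, -1.0, 2.5]
opening: 0.115
grip_force: 30.0
F [ 0.4433 -1.0059  2.5299] M [-0.4455 -0.2296 -0.1081] z 0.0005972765348272457 j6 0.9190076302060695
clock: 14.4
ee_pos: [0.5508, 0.1103, 0.1271]
ee_rot: [0.0, 0.995, -0.102, 0.0]
wrist_force: [-0.7, -1.7, 3.9]
opening: 0.112
grip_force: 30.0
F [-0.7108 -1.7243  3.8964] M [-0.796  -0.0044 -0.086 ] z 0.0006055697234128576 j6 0.8190938887395444
clock: 14.57
ee_pos: [0.5508, 0.1102, 0.1271]
ee_rot: [0.0, 0.988, -0.152, 0.0]
wrist_force: [0.1, -3.1, 3.4]
opening: 0.111
grip_force: 30.1
F [ 0.0976 -3.0995  3.3993] M [-1.2721 -0.1341  0.2996] z 0.0005957640325478242 j6 0.7193150476072678
```

```bash
python3 -m handwheel '0 0 0.05 0 0 0 0;0 0 0 0 0 0 0'; python3 r.py
python3 -m handwheel '0 0 0 0 0 0 0;0 0 0 0 0 0 0'; python3 r.py
```

```text
clock: 14.73
ee_pos: [0.5508, 0.1102, 0.1271]
ee_rot: [0.0, 0.985, -0.175, 0.0]
wrist_force: [-0.5, -3.4, 5.7]
opening: 0.113
grip_force: 30.4
F [-0.4763 -3.4441  5.6947] M [-1.5421 -0.091   0.5569] z 0.0005705603930102054 j6 0.671569402220057
clock: 14.9
ee_pos: [0.5508, 0.1102, 0.1271]
ee_rot: [0.0, 0.985, -0.175, 0.0]
wrist_force: [-0.7, -4.1, 5.9]
opening: 0.115
grip_force: 30.4
F [-0.6846 -4.1076  5.913 ] M [-1.5542 -0.0399  0.5137] z 0.0005766539013523919 j6 0.6729254816005172
```

Snug at about 0.5 N m. Letting go and retreating upward.

```bash
python3 -m handwheel '0 0 0 0 0 0 0.3;0 0 0 0 0 0 0.4;0 0 0 0 0 0 0.4'
python3 -m handwheel '0 0 0 0 0 -0.01 0.4;0 0 0 0 0 -0.03 0.4;0 0 0 0 0 -0.03 0.4;0 0 0 0 0 -0.03 0.4;0 0 0 0 0 0 0.4;0 0 0 -0.035 0 0 0.4;0 0 0 -0.035 0 0 0.4;0 0 0 0 0 0 0.4'
python3 - <<'E'
from h import *
s=arm.read_state();im=arm.read_camera("wrist");im2=arm.read_camera("scene")
a=cv2.resize(im[0:250,180:470],(400,345));b=cv2.resize(im2[150:250,350:466],(400,345))
cv2.imwrite("pics/m2.png",np.hstack([a,b])[:,:,::-1]);print(s["ee_pos"],s["ee_rot"])
E
```

```text
clock: 15.15
ee_pos: [0.5503, 0.1108, 0.1262]
ee_rot: [-0.0, 0.984, -0.177, -0.0]
wrist_force: [-0.0, -0.4, 0.4]
opening: 0.281
grip_force: 0.0
clock: 15.82
ee_pos: [0.4811, 0.1358, 0.2273]
ee_rot: [-0.001, 0.984, -0.178, -0.0]
wrist_force: [-0.5, -0.9, -0.7]
opening: 0.404
grip_force: 0.0
[0.4811 0.1358 0.2273] [-0.0008  0.9841 -0.1776 -0.0005]
```

View pics/m2.png

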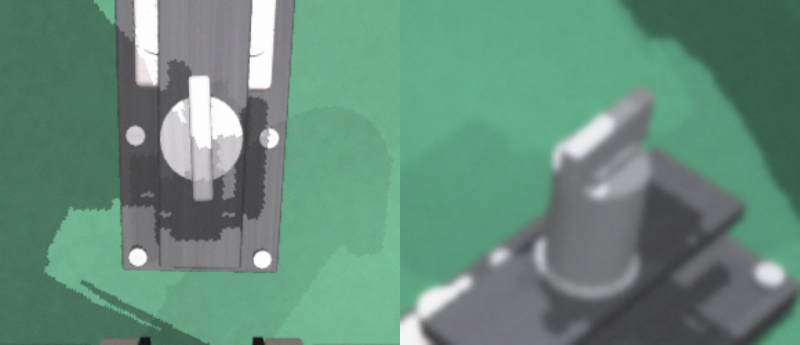

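The nut sits flush: its flange edge in the scene view is at about row 236, so roughly 0–1 mm up. Its bar is still in line with the tool, so it has not unwound.

```bash
python3 -c "
from cell import arm
print(arm.sign_off())"
```

```text
the job is handed in; nothing more can be done
None
```

The steel clamp nut dropped into the thread start, ran down to the strap, was snugged to about 0.5 N m and released. The job is handed in at about 16 s; no verdict came back, and I judged its tightness by the turning moment, not by measuring its force on the strap.

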